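Fetch the beaker from behind the glaze jars

ROBOT

A 7-joint arm with a two-finger parallel gripper is mounted at the origin on the work surface. World frame = base frame: x ahead of the robot, y to its left, z up, the work surface at z = 0. Lengths are in m, angles in degrees, forces in N, time in s.
With the tool pointing down it reaches from about 0.425 to 0.875 m from the base axis. Payload 4.7 kg.
Tool frame: the origin (TCP) lies on the mounting face of the last link; the fingertips stand tcp_to_tips ahead of it and the grasp point (between the pads) lies 164 mm ahead of it (tcp_to_tips is the distance from the TCP to the fingertips, in m); z points along the fingers, y is the line along which they close (so a half turn about z gives the same grasp; the last joint's range is limited). The gripper opens to 87 mm and grips with 3 to 60 N. Pads are 19 mm wide; open, the fingers measure 117 mm over their backs; the gripper's body (75 mm by 190 mm) begins 51 mm behind the grasp point.
Start: joints at [69.62, 18.392, -4.016, 83.108, 1.295, 78.541, -3.26], TCP at [0.235, -0.606, 0.405] pointing down, gripper open.
Joint ranges: [-163.93, 163.93], [-17.29, 119.83], [-79.2, 71.16], [3.27, 140.29], [-89.18, 269.18], [5.43, 117.66], [-154.24, 154.24]. Speed limits (degrees/s): [147.25, 147.25, 180, 180, 180, 180, 180].

INTERFACE

Orientations are given as [roll, pitch, yaw] about the fixed x, y, z axes, in that order (R = Rz(yaw) Ry(pitch) Rx(roll)).
In Python, from cell import get_obs, read_camera, sign_off, tcp_to_tips gives the robot as it stands.
- The arm moves only by the tool drive_tool, never from a script. Its argument "rows" is one flat list of numbers, 7 for each row, row after row: the shift along the tool's x, y, z in m, then the turn, a rotation vector about the tool's x, y, z in rad, then the gripper command: -1 is shut, 1 is fully open, values between are in proportion. In form: [tx, ty, tz, rx, ry, rz, fingers, tx, ty, tz, rx, ry, rz, fingers, ...]. A call has 1 to 5 rows; each row shifts and turns the commanded pose from where the row before left it, along the tool's axes as they then stand; what a row does not reach is not made up. A row lasts 1/8 s, in which the tool goes at most 62.5 mm and 10.7 degrees, less where a joint would pass 70% of its speed; a pose out of reach is approached as far as the arm can. A call is refused whole if a number of a shift passes 0.0625 or a number of a turn 0.188, either way. A call with a gripper value outside its range is refused whole. The fingers move at their own pace and stop on an object; "grip_force" is the grip in N (left out, the last holds). Time passes only in rows, so rows that do not move let the fingers close. It gives the time, the measured TCP pose, the force, the opening and the grip force at its end, in the units of the state.
- get_obs(): the state, without advancing time (a new reading comes with each control period).
- read_camera(name): name is "scene" or "top" or "wrist"; returns a dict with "color" (400x640x3 uint8, blue, green, red), "fov_y" (degrees; the focal length in pixels is half the picture's height over the tangent of half this angle, whatever the lens; pixels are square), "cx", "cy" (the principal point, pixels), "cam_to_world" (4x4, takes a point from camera to world coordinates); the wrist camera has in their place "mount" (4x4, takes a point from camera to tool coordinates, whose origin is the TCP and whose axes are the flange's). Camera axes: x right, y up, looking along -z (the intrinsics and any distortion apply to the point x, -y, -z); pixel columns grow to the right and rows downward; lengths in m; the calibration is good to about 2 mm. A picture is of the moment at which its call begins: read the wrist's pose just before it. There is no depth.
- sign_off(): hands the job in; it is judged then, once.
The state is a dict: "time_s": time; "qpos": joint angles; "joint_velocities": joint speeds; "effort": joint torques, N m; "tool_pos": TCP position; "tool_rot": TCP orientation; "force": force on the tool from outside, world axes, zero at the start; "wrist_torque": the same for the moment, N m; "grip_width": finger opening in m; "grasp_force": force on a finger pad.
Only numpy, scipy, OpenCV 4.12 (cv2) and the standard library are available. Lean on these libraries where they do the work, as an engineer would, in place of code of your own. Each camera call takes 0.05 s, during which the arm holds its last target. There are 200 camera calls.

TASK

Get the carved clay beaker out from behind the two glaze jars: first stand both jars in free space on the square kiln shelf, with no part over its edge and without touching the cups there, and only then take the beaker and stand it at the centre of the banding wheel. After that, put each jar back in the crate, in the middle of its place on the tile of its own colour. Keep the jars and the beaker upright, set them down without dropping them, and leave the two cups where they are.

Things in the scene. Friction and masses are not known exactly. Their poses are not given: they have to be found in the camera images.
- beaker: small clay-pink fired clay beaker (open cup with nearly straight sides and a ring of dark carved ovals), outer diameter 57 at the foot to 58 at the rim, 50 high, wall 4, about 0.13 kg. At the start it stands in the crate behind the two jars, too close to them and too low for a gripper to reach it without knocking them. Origin: centre of its underside, z up.
- jar_blue: white cylindrical glaze jar with a blue band and a blue screw cap, diameter 50, straight sides up to 96, cap diameter 48 above that, 112 high in all, about 0.22 kg, closed and rigid. At the start it stands on the blue tile. Origin: centre of its underside, z up.
- jar_orange: the same jar with an orange band and an orange cap; at the start it stands on the orange tile. Origin: centre of its underside, z up.
- tile_blue: blue flat tile, 5 thick, 74 along its x by 62 along its y, fixed to the crate's floor: the blue jar's place. Only its edges show around the jar at the start. Origin: on its underside at the point over which the jar's axis belongs (the tile runs from 48 in front of it, -x, to 26 behind it, +x; +-31 along y). Same axes as the crate. The tile's top is 5 above the origin.
- tile_orange: the same tile in orange: the orange jar's place, 66 from the blue one centre to centre along the crate's y (which of them is on the left varies). Same origin and axes as the blue tile.
- crate: low open wooden ware crate, fixed, outer size 192 along x by 202 along y, floor 6 thick, walls 6 thick, their tops 35 above the table. Origin: centre of its underside; x points from the jars in front to the beaker behind, y across; the tiles' origins lie at x = -23, y = +-33, the beaker starts at x = +35, y within 4 of 0.
- kiln_shelf: sand-coloured square kiln shelf, 210 x 210 x 20, a fixed slab lying on the table, the side area where two small cups already stand and where the jars wait. Origin: centre of its underside, x and y along its edges; its top is 20 above the origin.
- wheel: banding wheel, fixed (it does not turn): aluminium disc of diameter 180, with a red ring of diameter 84 and a dark dot at its centre, on a dark pedestal. Origin: on its axis at table level; the disc's flat top is 55 above the origin.
- cup_white: small loose white tapered cup standing on the kiln shelf, diameter 52 at the rim (40 at the foot), 45 high, 0.11 kg: to be left alone. Origin: centre of its underside.
- cup_green: the same cup in grey-green, also standing on the kiln shelf, to be left alone. Origin: centre of its underside.
There are look-alikes about, which are no part of the job. Leave any blue or purple look-alike of the beaker alone.

How it is judged (in metres and radians):
On the way, in this order (a step that is already met when the one before it is completed fails the run):
1. both jars stand released on the kiln shelf (axis at least 21 mm inside its edges) while the beaker is still in its place in the crate (x of jar_blue in the frame of kiln_shelf between -0.084 and 0.084 m and y of jar_blue in the frame of kiln_shelf between -0.084 and 0.084 m and z of jar_blue in the frame of kiln_shelf between 0.014 and 0.026 m and linear speed of each of jar_blue, jar_orange below 0.02 m/s and contact force between the fingers and jar_blue below 0.05 N and angle between each of jar_blue, jar_orange's own z axis and vertical below 0.1 rad and x of jar_orange in the frame of kiln_shelf between -0.084 and 0.084 m and y of jar_orange in the frame of kiln_shelf between -0.084 and 0.084 m and z of jar_orange in the frame of kiln_shelf between 0.014 and 0.026 m and contact force between the fingers and jar_orange below 0.05 N and distance of beaker from where it was at the start of the episode below 0.025 m), for 0.2 s.
2. the beaker stands released at the centre of the banding wheel while both jars are still on the kiln shelf (horizontal distance between beaker and wheel below 0.015 m and z of beaker in the frame of wheel between 0.049 and 0.061 m and linear speed of each of beaker, jar_blue, jar_orange below 0.02 m/s and contact force between the fingers and beaker below 0.05 N and angle between each of beaker, jar_blue, jar_orange's own z axis and vertical below 0.1 rad and x of jar_blue in the frame of kiln_shelf between -0.084 and 0.084 m and y of jar_blue in the frame of kiln_shelf between -0.084 and 0.084 m and z of jar_blue in the frame of kiln_shelf between 0.014 and 0.026 m and contact force between the fingers and jar_blue below 0.05 N and x of jar_orange in the frame of kiln_shelf between -0.084 and 0.084 m and y of jar_orange in the frame of kiln_shelf between -0.084 and 0.084 m and z of jar_orange in the frame of kiln_shelf between 0.014 and 0.026 m and contact force between the fingers and jar_orange below 0.05 N), for 0.2 s.
At the end, for the whole second after the job is handed in: The beaker stands upright on the banding wheel within 15 mm of its centre, each jar stands upright on the tile of its own colour with its axis within 14 mm of the tile's origin, all three released and at rest, and both cups stand within 12 mm of where they were (horizontal distance between beaker and wheel below 0.015 m and z of beaker in the frame of wheel between 0.049 and 0.061 m and linear speed of each of beaker, jar_blue, jar_orange below 0.02 m/s and contact force between the fingers and beaker below 0.05 N and angle between each of beaker, jar_blue, jar_orange, cup_white, cup_green's own z axis and vertical below 0.1 rad and horizontal distance between jar_blue and tile_blue below 0.014 m and z of jar_blue in the frame of tile_blue between -0.001 and 0.011 m and contact force between the fingers and jar_blue below 0.05 N and horizontal distance between jar_orange and tile_orange below 0.014 m and z of jar_orange in the frame of tile_orange between -0.001 and 0.011 m and contact force between the fingers and jar_orange below 0.05 N and distance of each of cup_white, cup_green from where it was at the start of the episode below 0.012 m); the robot touches nothing.
It fails at once if a cup on the kiln shelf is shifted by more than 12 mm or tipped (distance of any of cup_white, cup_green from where it was at the start of the episode above 0.012 m or angle between any of cup_white, cup_green's own z axis and vertical above 0.3 rad).
It fails at once if a jar or the beaker touches a cup (contact force between any of jar_blue, jar_orange, beaker and cup_white above 0.3 N or contact force between any of jar_blue, jar_orange, beaker and cup_green above 0.3 N).
It fails at once if a jar or the beaker is tipped by more than about 30 degrees (angle between any of jar_blue, jar_orange, beaker's own z axis and vertical above 0.5 rad).
It fails at once if a jar or the beaker is let go in the air, its underside more than about 30 mm above where it should stand (jars: 55 mm above the table, beaker: 85 mm) ((height (world z) of jar_blue above 0.055 m and contact force between the fingers and jar_blue below 0.02 N) or (height (world z) of jar_orange above 0.055 m and contact force between the fingers and jar_orange below 0.02 N) or (height (world z) of beaker above 0.085 m and contact force between the fingers and beaker below 0.02 N)).
It also fails if it takes over 128 s, if anything falls off the work surface, if the arm or the gripper's body presses on something with over 40 N, if the wrist force passes 120 N, or if a joint passes its speed limit or range.

## Working session

There is one attempt and no reset: what is moved stays moved. The work goes in short steps, Python scripts to look and compute and a tool call to move; the robot and the scene stay as the last step left them, time stands still between calls to the robot, and variables do not carry over. Pictures are saved under pics/ and viewed, at most 14 in all, crops included, and the job is handed in when it is done.

Besides the shell and the picture viewer there is one more tool, called after "Call:" as name(argument=value, ...), one argument or row to a line, values as JSON. drive_tool: Moves the arm, as the interface text tells. Its arguments: {"type":"object","properties":{"rows":{"type":"array","items":{"type":"number"}},"grip_force":{"type":"number"}},"required":["rows"]}

```bash
mkdir -p pics; ls; python3 - <<'E'
from cell import *
import cv2
print(get_obs(), tcp_to_tips)
for n in ("scene","top"):
    d=read_camera(n); cv2.imwrite(f"pics/{n}0.png",d["color"]); print({k:v for k,v in d.items() if k!="color"})
d=read_camera("wrist");print({k:v for k,v in d.items() if k!="color"})
E
```

```text
pics
{'time_s': 0.0, 'qpos': array([69.62037705, 18.43938658, -4.0128369 , 83.17565162,  1.29481457,
       78.54130788, -3.26124479]), 'joint_velocities': array([ 0.05955207,  0.02105371, -0.01487151,  0.04489058,  0.07615563,
        0.02228397, -0.0932004 ]), 'effort': array([-1.78070845e-04, -4.91276908e+01, -4.03370289e-01, -3.12523413e+01,
       -6.38523046e-02,  4.38375771e-02,  1.84514747e-04]), 'tool_pos': array([ 0.23479258, -0.60588706,  0.40365054]), 'tool_rot': array([-1.79888877e+02,  6.50076616e-03,  2.11855566e+01]), 'force': array([-0.20504394, -0.5478387 , -0.76892436]), 'wrist_torque': array([ 0.08034698, -0.0284129 ,  0.00927661]), 'grasp_force': 0.0, 'grip_width': 0.08692737678632052} 0.1822
{'fov_y': 56.70759486949335, 'cx': 321.58836183006747, 'cy': 192.70004872510552, 'cam_to_world': array([[ 0.38709536, -0.76926299,  0.50832236,  1.00897448],
       [ 0.92200583,  0.32766805, -0.20624959, -0.10740856],
       [-0.00790082,  0.54851444,  0.83610375,  0.84999078],
       [ 0.        ,  0.        ,  0.        ,  1.        ]])}
{'fov_y': 48.912068761269026, 'cx': 319.3996390815117, 'cy': 196.3042996247922, 'cam_to_world': array([[-0.02633934,  0.98820519, -0.15085335,  0.35545399],
       [-0.99964574, -0.02546021,  0.00775657,  0.06445518],
       [ 0.00382432,  0.15100422,  0.98852572,  1.12332511],
       [ 0.        ,  0.        ,  0.        ,  1.        ]])}
{'fov_y': 62.25594771059047, 'cx': 320.22863834204315, 'cy': 199.9483552391851, 'mount': array([[-5.98338477e-04,  9.58203008e-01,  2.86088512e-01,
         7.90155540e-02],
       [ 9.99999800e-01,  5.15043158e-04,  3.66398684e-04,
         9.78955397e-04],
       [ 2.03736390e-04,  2.86088675e-01, -9.58203125e-01,
         1.96850191e-02],
       [ 0.00000000e+00,  0.00000000e+00,  0.00000000e+00,
         1.00000000e+00]])}
```

View pics/scene0.png

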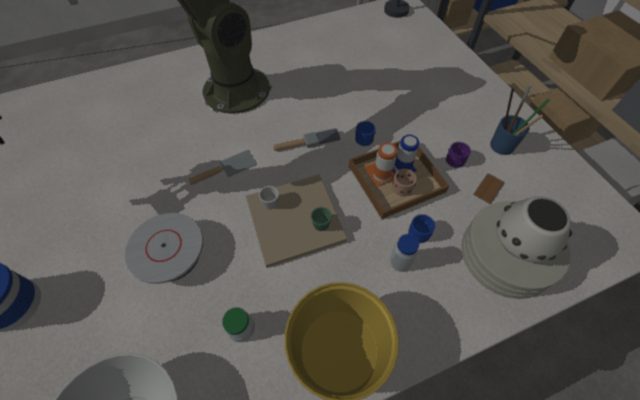

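View pics/top0.png

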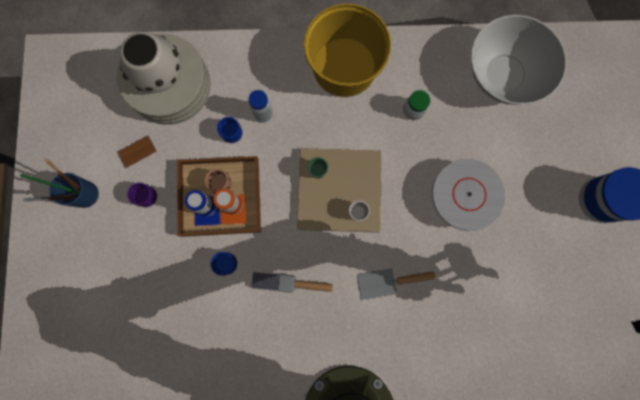

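The scene shows the crate with the carved beaker (403,180) behind the blue (409,148) and orange (386,158) jars. The shelf, with its cups, is at (297,220) and the wheel is at (164,245). In the top view the crate is at (218,197), the shelf at (339,190), and the wheel dot at (469,194). The candidates for the beaker are the clay-pink one (scene 403,180), blue ones (365,132) and (422,228), and a purple one (458,154). Only the one in the crate is pink with carved ovals.

```bash
cat > h.py <<'E'
import cv2, numpy as np
from cell import *
from scipy.spatial.transform import Rotation as Ro
def pose(o=None):
    o=o or get_obs(); T=np.eye(4); T[:3,:3]=Ro.from_euler('xyz',o["tool_rot"],degrees=True).as_matrix(); T[:3,3]=o["tool_pos"]; return T
def cam(n):
    P=pose(); d=read_camera(n); d["T"]=d["cam_to_world"] if n!="wrist" else P@d["mount"]; return d
def ray(d,uv,z):
    "pixels -> world xy on plane z"
    uv=np.atleast_2d(np.asarray(uv,float)); f=200/np.tan(np.radians(d["fov_y"]/2))
    v=np.c_[(uv[:,0]-d["cx"])/f,-(uv[:,1]-d["cy"])/f,-np.ones(len(uv))]@d["T"][:3,:3].T
    o=d["T"][:3,3]; s=(z-o[2])/v[:,2]; return (o+v*s[:,None])[:,:2]
def proj(d,p):
    p=np.atleast_2d(p); q=(p-d["T"][:3,3])@d["T"][:3,:3]; f=200/np.tan(np.radians(d["fov_y"]/2))
    return np.c_[d["cx"]+f*q[:,0]/-q[:,2], d["cy"]-f*q[:,1]/-q[:,2]]
def blobs(d,hlo,hhi,smin=90,vmin=30,box=None,amin=30,smax=255,vmax=255):
    h=cv2.cvtColor(d["color"],cv2.COLOR_BGR2HSV); m=cv2.inRange(h,(hlo,smin,vmin),(hhi,smax,vmax))
    if box: k=np.zeros_like(m); x0,y0,x1,y1=box; k[y0:y1,x0:x1]=255; m&=k
    c,_=cv2.findContours(m,cv2.RETR_EXTERNAL,cv2.CHAIN_APPROX_NONE)
    return sorted([k for k in c if cv2.contourArea(k)>amin],key=cv2.contourArea,reverse=True)
def wc(d,c,z):  # world contour min circle & rect (mm)
    w=ray(d,c[:,0,:],z).astype(np.float32)*1000
    return cv2.minEnclosingCircle(w),cv2.minAreaRect(w)
E
python3 - <<'E'
from h import *
np.set_printoptions(precision=1,suppress=True)
d=cam("top"); s=cam("scene")
a=cv2.resize(d["color"][140:245,170:510],None,fx=2.3,fy=2.3,interpolation=cv2.INTER_CUBIC)
b=cv2.resize(s["color"][120:270,240:460],None,fx=3.5,fy=3.5,interpolation=cv2.INTER_CUBIC)
cv2.imwrite("pics/a.png",a);cv2.imwrite("pics/b.png",b)
h=cv2.cvtColor(d["color"],cv2.COLOR_BGR2HSV)
for n,(u,v) in dict(shelf=(330,215),table=(280,150),rim=(200,159),floor=(240,165),green=(312,168),white=(359,204),ring=(453,194),ocap=(226,198),otile=(235,218),bcap=(195,195),btile=(207,219),beak=(222,176),disc=(440,200)).items(): print(n,h[v,u])
E
```

```text
shelf [18 80 92]
table [ 11  28 148]
rim [ 12 116  88]
floor [ 17 107 134]
green [67 96 45]
white [15 16 64]
ring [  0 119 124]
ocap [ 21  12 149]
otile [ 10 213 147]
bcap [ 18   9 147]
btile [114 219 100]
beak [ 10 105  78]
disc [  0   4 126]
```

View pics/a.png

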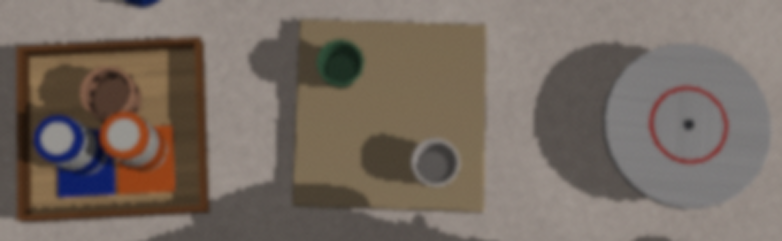

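View pics/b.png

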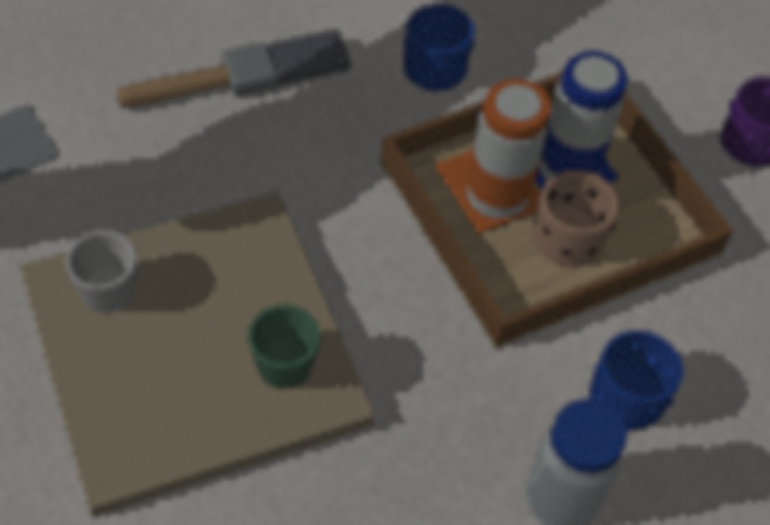

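```bash
python3 - <<'E'
from h import *
np.set_printoptions(precision=1,suppress=True)
d=cam("top"); s=cam("scene")
def pa(l): return np.array(l,float)/2.3+[170,140]-.25
def pb(l): return np.array(l,float)/3.5+[240,120]-.35
for n,l,z in (("crate",[(17,47),(203,38),(208,211),(20,220)],.035),("shelf",[(299,19),(486,25),(483,212),(293,207)],.02),
 ("green",[(339,63)],.065),("white",[(436,162)],.065),("bcap",[(59,139)],.112),("ocap",[(124,135)],.112),("beaker",[(110,94)],.061),("wheel",[(688,124)],.055)):
    w=ray(d,pa(l),z)*1000
    print(n,w.tolist() if len(w)==1 else '',w.mean(0))
    if len(w)==4:
        e=w-np.roll(w,-1,0); print(np.linalg.norm(e,axis=1),np.degrees(np.arctan2(e[:,1],e[:,0])))
for n,l,z in (("shelf",[(278,192),(22,265),(95,512),(374,415)],.02),("crate",[(385,148),(608,68),(730,233),(500,340)],.035),("green",[(284,335)],.065),("white",[(101,257)],.065),("bcap",[(596,75)],.112),("ocap",[(518,102)],.112),("beaker",[(578,200)],.061)):
    w=ray(s,pb(l),z)*1000; print("S",n,w.mean(0))
    if len(w)==4:
        e=w-np.roll(w,-1,0); print(np.linalg.norm(e,axis=1),np.degrees(np.arctan2(e[:,1],e[:,0])))
print("S wheel",ray(s,[(163,245)],.055)*1000)
E
```

```text
crate  [530.5 308.3]
[204.7 191.  201.6 190.5] [  91.4    1.3  -88.8 -177.8]
shelf  [540.    4.4]
[209.9 209.8 207.3 211. ] [ 86.7  -3.6 -93.  177.1]
green [[589.63331119018, 59.79224700711554]] [589.6  59.8]
white [[480.44631272204197, -39.66588532880745]] [480.4 -39.7]
bcap [[508.0913192930203, 344.4380696995768]] [508.1 344.4]
ocap [[510.48421388439715, 278.9535530937004]] [510.5 279. ]
beaker [[562.9459249391473, 304.98358250890567]] [562.9 305. ]
wheel [[515.5810726013017, -312.1629107958245]] [ 515.6 -312.2]
S shelf [544.3   5.4]
[206.6 212.4 204.9 207.2] [ 86.4 177.  -92.2  -3.4]
S crate [540.7 308.2]
[205.4 179.8 204.4 190.8] [ -89.  -179.9   94.     0.5]
S green [591.8  58.9]
S white [480. -38.]
S bcap [502.  349.7]
S ocap [502.2 283.7]
S beaker [568.7 306.6]
S wheel [[ 515.1 -312.3]]
```

```bash
cat >> h.py <<'E'
def plan(wps,grip,mv=.060,mr=.18,P=None):
    "wps: (x,y,z,yaw deg) list; prints rows of tool-frame shifts, rounded, tracked from the present pose"
    P=pose() if P is None else P; rows=[]
    for x,y,z,yaw in wps:
        G=np.eye(4); G[:3,:3]=Ro.from_euler('xyz',[180,0,yaw],degrees=True).as_matrix(); G[:3,3]=x,y,z
        rv=Ro.from_matrix(P[:3,:3].T@G[:3,:3]).as_rotvec(); p0,R0=P[:3,3].copy(),P[:3,:3].copy()
        n=max(1,int(np.ceil(max(np.linalg.norm(G[:3,3]-p0)/mv,np.linalg.norm(rv)/mr))))
        for k in range(1,n+1):
            T=p0+(G[:3,3]-p0)*k/n; R=R0@Ro.from_rotvec(rv*k/n).as_matrix()
            t=np.round(P[:3,:3].T@(T-P[:3,3]),3); r=np.round(Ro.from_matrix(P[:3,:3].T@R).as_rotvec(),3)
            P=P.copy(); P[:3,3]+=P[:3,:3]@t; P[:3,:3]=P[:3,:3]@Ro.from_rotvec(r).as_matrix()
            rows.append([float(v) for v in np.r_[t,r]+0.]+[grip])
    for i in range(0,len(rows),5): print(str(sum(rows[i:i+5],[])).replace(' ',''))
    return P
E
python3 - <<'E'
from h import *
plan([(.45,-.35,.40,55),(.59,0,.40,90),(.52,.31,.38,91.5)],1)
E
```

```text
[0.049,-0.027,0.001,0.0,0.0,-0.098,1,0.051,-0.022,0.001,0.0,0.0,-0.099,1,0.053,-0.017,0.0,0.0,0.0,-0.098,1,0.055,-0.011,0.001,0.0,0.0,-0.098,1,0.055,-0.006,0.001,0.0,0.0,-0.099,1]
[0.056,-0.001,0.001,0.0,0.0,-0.098,1,0.052,-0.012,0.0,0.0,0.0,-0.087,1,0.054,-0.008,0.0,0.0,0.0,-0.088,1,0.053,-0.003,0.0,0.0,0.0,-0.087,1,0.054,0.002,0.0,0.0,0.0,-0.087,1]
[0.054,0.006,0.0,0.0,0.0,-0.087,1,0.052,0.011,0.0,0.0,0.0,-0.088,1,0.052,0.016,0.0,0.0,0.0,-0.087,1,0.052,-0.012,0.003,0.0,0.0,-0.004,1,0.051,-0.011,0.004,0.0,0.0,-0.005,1]
[0.052,-0.011,0.003,0.0,0.0,-0.004,1,0.052,-0.011,0.003,0.0,0.0,-0.004,1,0.052,-0.011,0.004,0.0,0.0,-0.005,1,0.051,-0.011,0.003,0.0,0.0,-0.004,1]
```

Call:
drive_tool(
  rows=[0.049,-0.027,0.001,0,0,-0.098,1,0.051,-0.022,0.001,0,0,-0.099,1,0.053,-0.017,0,0,0,-0.098,1,0.055,-0.011,0.001,0,0,-0.098,1,0.055,-0.006,0.001,0,0,-0.099,1],
  grip_force=15,
)

```text
time_s: 0.98
tool_pos: [0.4151, -0.3913, 0.401]
tool_rot: [180.0, 0.0, 49.6]
force: [0.8, -0.6, -0.1]
grip_width: 0.0869
grasp_force: 0.0
```

Call:
drive_tool(
  rows=[0.056,-0.001,0.001,0,0,-0.098,1,0.052,-0.012,0,0,0,-0.087,1,0.054,-0.008,0,0,0,-0.088,1,0.053,-0.003,0,0,0,-0.087,1,0.054,0.002,0,0,0,-0.087,1],
)

```text
time_s: 1.6
tool_pos: [0.5303, -0.1485, 0.4]
tool_rot: [180.0, 0.0, 75.1]
force: [0.8, -0.5, -0.2]
grip_width: 0.0865
grasp_force: 0.0
```

Call:
drive_tool(
  rows=[0.054,0.006,0,0,0,-0.087,1,0.052,0.011,0,0,0,-0.088,1,0.052,0.016,0,0,0,-0.087,1,0.052,-0.012,0.003,0,0,-0.004,1,0.051,-0.011,0.004,0,0,-0.005,1],
)

```text
time_s: 2.22
tool_pos: [0.5666, 0.105, 0.3927]
tool_rot: [180.0, -0.0, 90.5]
force: [1.0, 0.5, 0.1]
grip_width: 0.087
grasp_force: 0.0
```

Call:
drive_tool(
  rows=[0.052,-0.011,0.003,0,0,-0.004,1,0.052,-0.011,0.003,0,0,-0.004,1,0.052,-0.011,0.004,0,0,-0.005,1,0.051,-0.011,0.003,0,0,-0.004,1,0,0,0,0,0,0,1],
)

```text
time_s: 2.85
tool_pos: [0.5166, 0.3147, 0.3798]
tool_rot: [-179.9, -0.2, 92.0]
force: [0.6, -0.1, 0.6]
grip_width: 0.0871
grasp_force: 0.0
```

```bash
python3 - <<'E'
from h import *
o=get_obs();print(o["time_s"],o["tool_pos"],o["tool_rot"],o["qpos"],o["grip_width"])
d=cam("wrist"); cv2.imwrite("pics/w1.png",d["color"]); np.savez("w1.npz",**d)
E
```

```text
2.85 [0.51662379 0.31473283 0.3798311 ] [-1.79921082e+02 -1.78019883e-01  9.20151160e+01] [  3.7247985   19.27286719 -46.19011928  90.59210671  14.00633995
  76.15625499 -42.20172451] 0.08709702680802407
```

View pics/w1.png

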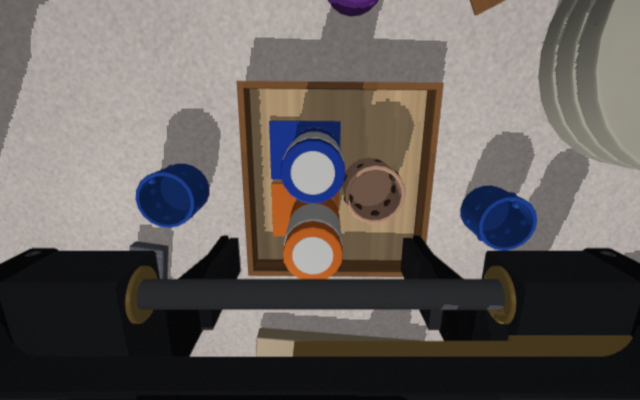

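The wrist view shows the crate from above: blue cap at (313,173), orange cap at (313,255), beaker at (374,190), crate rim corners (237,82), (442,83), (433,275), (248,274), tile boundary at (275,180).

```bash
python3 - <<'E'
from h import *
np.set_printoptions(precision=1,suppress=True)
d=dict(np.load("w1.npz"))
w=ray(d,[(237,82),(442,83),(433,275),(248,274)],.035)*1000; e=w-np.roll(w,-1,0)
print("crate",w.tolist(),w.mean(0),np.linalg.norm(e,axis=1),np.degrees(np.arctan2(e[:,1],e[:,0])))
for n,lo,hi,box in (("b",105,125,(275,128,350,208)),("o",3,20,(280,222,346,285))):
    for c in blobs(d,lo,hi,130,40,box)[:1]: print(n,wc(d,c,.112),cv2.boundingRect(c))
print("caps whites",ray(d,[(313,173),(313,255)],.112)*1000,"beaker",ray(d,[(374,188)],.061)*1000)
print("tile bl corner TL, TR, boundary-left",ray(d,[(270,121),(340,121),(271,181)],.011)*1000)
for c in blobs(d,105,125,130,40,(262,110,350,210))[:1]: print(cv2.boundingRect(c), )
E
```

```text
crate [[436.3512187076006, 407.9104864366449], [626.3765392680904, 413.6035681753477], [644.1288826180314, 215.03345626555108], [441.1245157098969, 209.1954058950929]] [537.  311.4] [190.1 199.4 203.1 198.8] [-178.3   95.1    1.6  -88.6]
b (((505.8689270019531, 349.6835021972656), 33.95759582519531), ((507.5020751953125, 345.8238525390625), (52.94759750366211, 56.81822204589844), 1.982615351676941)) (275, 128, 70, 75)
o (((512.1587524414062, 269.81842041015625), 31.46573829650879), ((511.69573974609375, 275.332275390625), (54.460811614990234, 51.02967834472656), 1.9936470985412598)) (280, 222, 66, 58)
caps whites [[510.4 340.7]
 [512.3 272. ]] beaker [[566.9 317.7]]
tile bl corner TL, TR, boundary-left [[463.1 372.3]
 [535.  374.8]
 [463.7 309.1]]
(270, 121, 75, 82)
```

```bash
python3 - <<'E'
from h import *
plan([(.512,.2765,.31,91.7),(.512,.2765,.251,91.7)],1,mv=.04)
E
```

```text
[-0.018,-0.004,0.035,0.0,0.0,0.001,1,-0.017,-0.003,0.035,-0.001,-0.001,0.0,1,0.0,0.0,0.029,0.0,0.0,0.0,1,0.0,0.0,0.03,0.0,0.0,0.0,1]
```

Call:
drive_tool(
  rows=[-0.018,-0.002,0.035,0,0,0.004,1,-0.02,-0.001,0.035,-0.001,-0.003,0,1,0,0,0,0,0,0,1,0,0,0,0,0,0,1],
  grip_force=20,
)

```text
time_s: 3.4
tool_pos: [0.5184, 0.2716, 0.3112]
tool_rot: [179.8, 0.1, 91.2]
force: [1.3, 0.4, 0.6]
grip_width: 0.0869
grasp_force: 0.0
```

```bash
python3 - <<'E'
from h import *
d=cam("wrist"); cv2.imwrite("pics/w2.png",d["color"]); np.savez("w2.npz",**d); o=get_obs(); print(o["tool_pos"],o["tool_rot"])
print(proj(d,[(.5115,.276,.123),(.5095,.3427,.123),(.5115,.276,.068)]))
E
```

```text
[0.51827732 0.27221996 0.31167161] [1.79789188e+02 7.20137111e-02 9.12524925e+01]
[[306.05878927 239.59109416]
 [303.07033189 114.57628337]
 [308.93720298 208.37266253]]
```

View pics/w2.png

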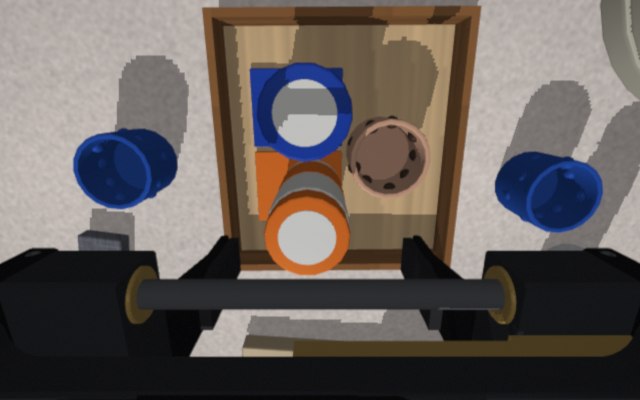

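The view shows the orange cap at (307,238) and the blue cap at (304,113), each within 2 px of prediction. That puts the jars at about (512,277) and (510,343.5).

Call:
drive_tool(
  rows=[0.004,-0.006,0.015,0.003,0,-0.006,1,0,0,0.025,0,0,0,1,0,0,0.021,0,0,0,1,0,0,0,0,0,0,1],
)

```text
time_s: 3.95
tool_pos: [0.5105, 0.275, 0.2467]
tool_rot: [-179.7, 0.2, 91.7]
force: [0.0, -0.1, -0.1]
grip_width: 0.0872
grasp_force: 0.0
```

Call:
drive_tool(
  rows=[0,0,0,0,0,0,-1,0,0,0,0,0,0,-1,0,0,0,0,0,0,-1,0,0,0,0,0,0,-1],
)

```text
time_s: 4.45
tool_pos: [0.5116, 0.2751, 0.2491]
tool_rot: [-179.9, 0.2, 91.6]
force: [0.8, 0.2, 0.5]
grip_width: 0.055
grasp_force: 0.0
```

Call:
drive_tool(
  rows=[0,0,0,0,0,0,-1,0,0,0,0,0,0,-1,0,0,0,0,0,0,-1],
)

```text
time_s: 4.82
tool_pos: [0.5116, 0.2751, 0.2489]
tool_rot: [-179.9, 0.2, 91.6]
force: [-0.5, -0.2, 1.8]
grip_width: 0.0491
grasp_force: 20.0
```

```bash
python3 - <<'E'
from h import *
o=get_obs(); print(o["tool_pos"],o["tool_rot"],o["grip_width"],o["grasp_force"])
th=np.radians(-3.3); c=np.array([.5415,.0047])
for q in ((.045,-.05),(-.05,.05)): print(c+[q[0]*np.cos(th)-q[1]*np.sin(th), q[0]*np.sin(th)+q[1]*np.cos(th)])
E
```

```text
[0.51160477 0.27510247 0.24892725] [-1.79907603e+02  1.74162101e-01  9.15975962e+01] 0.04911090452446873 19.995385280053597
[ 0.58354718 -0.04780747]
[0.49446111 0.05749529]
```

```bash
python3 - <<'E'
from h import *
P=plan([(.512,.275,.34,91.6)],-1,mv=.035)
P=plan([(.5835,-.048,.34,91.6)],-1,mv=.048,P=P)
print()
plan([(.5835,-.048,.27,91.6)],-1,mv=.035,P=P)
E
```

```text
[0.0,0.0,-0.03,-0.001,0.001,0.0,-1,0.0,0.0,-0.031,0.0,0.001,0.0,-1,0.0,0.0,-0.03,-0.001,0.001,0.0,-1]
[-0.046,0.009,0.0,0.0,0.0,0.0,-1,-0.047,0.009,0.0,0.0,0.0,0.0,-1,-0.046,0.009,0.0,0.0,0.0,0.0,-1,-0.047,0.009,0.0,0.0,0.0,0.0,-1,-0.046,0.009,0.0,0.0,0.0,0.0,-1]
[-0.047,0.009,0.0,0.0,0.0,0.0,-1,-0.046,0.009,0.0,0.0,0.0,0.0,-1]

[0.0,0.0,0.035,0.0,0.0,0.0,-1,0.0,0.0,0.035,0.0,0.0,0.0,-1]
```

Call:
drive_tool(
  rows=[0,0,-0.02,0,0,0,-1,0,0,-0.031,-0.001,0.002,0,-1,0,0,-0.03,0,0.001,0,-1,0,0,-0.01,0,0,0,-1],
)

```text
time_s: 5.32
tool_pos: [0.5118, 0.2759, 0.3424]
tool_rot: [179.9, -0.1, 91.6]
force: [0.8, -1.3, -1.5]
grip_width: 0.0493
grasp_force: 20.0
```

Call:
drive_tool(
  rows=[-0.036,0.007,0,0,0,0,-1,-0.047,0.009,0,0,0,0,-1,-0.047,0.009,0,0,0,0,-1,-0.047,0.009,0,0,0,0,-1,-0.046,0.009,0,0,0,0,-1],
)

```text
time_s: 5.95
tool_pos: [0.5606, 0.052, 0.3392]
tool_rot: [-179.9, 0.0, 91.6]
force: [1.1, 0.2, -1.9]
grip_width: 0.0493
grasp_force: 20.0
```

Call:
drive_tool(
  rows=[-0.046,0.009,0,0,0,0,-1,-0.036,0.008,0,0,0,0,-1,-0.02,0.003,0,0,0,0,-1,0,0,0,0,0,0,-1],
)

```text
time_s: 6.45
tool_pos: [0.5835, -0.049, 0.3391]
tool_rot: [-179.9, -0.0, 91.5]
force: [-0.3, 0.4, -2.1]
grip_width: 0.0489
grasp_force: 20.0
```

```bash
python3 - <<'E'
from h import *
o=get_obs(); print(o["tool_pos"],o["tool_rot"],o["grip_width"],o["grasp_force"])
d=cam("top"); a=cv2.resize(d["color"][130:245,170:400],None,fx=3.4,fy=3.4,interpolation=cv2.INTER_CUBIC); cv2.imwrite("pics/t2.png",a)
plan([(.5835,-.048,.272,91.6),(.5835,-.048,.259,91.6)],-1,mv=.035)
E
```

```text
[ 0.58353804 -0.04895887  0.33909648] [-1.79875713e+02 -1.85573220e-02  9.14626935e+01] 0.048945780956461925 19.996208168158773
[-0.001,0.0,0.034,-0.001,-0.001,0.0,-1,0.0,0.0,0.033,-0.001,0.0,0.0,-1,0.0,0.0,0.013,0.0,0.0,0.0,-1]
```

View pics/t2.png

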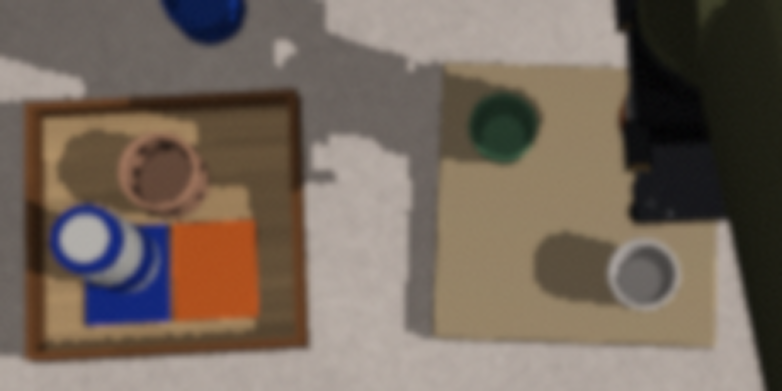

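The orange jar is out and the orange tile shows whole (crop 171–259, 219–322). Both cups and the beaker are undisturbed.

Call:
drive_tool(
  rows=[-0.001,0,0.03,-0.001,0,0,-1,0,0,0.03,-0.001,0,0,-1,0,0,0.013,0,0,0,-1,0,0,0.006,0,0,0,-1,0,0,0,0,0,0,-1],
)

```text
time_s: 7.12
tool_pos: [0.5839, -0.0482, 0.2612]
tool_rot: [179.9, -0.0, 91.7]
force: [0.7, -0.5, -1.2]
grip_width: 0.0492
grasp_force: 20.0
```

```bash
python3 - <<'E'
from h import *
o=get_obs(); print(o["tool_pos"],o["tool_rot"],o["force"])
E
```

```text
[ 0.58392058 -0.04816645  0.26116191] [ 1.79908590e+02 -4.33664778e-03  9.16549177e+01] [ 0.66108131 -0.47893671 -1.20367095]
```

Call:
drive_tool(
  rows=[0,0,0.002,0,0,0,-1,0,0,0.001,0,0,0,-1,0,0,0,0,0,0,-1],
)

```text
time_s: 7.5
tool_pos: [0.5838, -0.0489, 0.258]
tool_rot: [179.9, 0.0, 91.6]
force: [0.3, 0.9, -1.0]
grip_width: 0.0493
grasp_force: 20.0
```

Call:
drive_tool(
  rows=[0,0,0,0,0,0,0.3,0,0,0,0,0,0,1,0,0,0,0,0,0,1,0,0,0,0,0,0,1],
)

```text
time_s: 8.0
tool_pos: [0.5837, -0.0488, 0.2577]
tool_rot: [179.9, 0.0, 91.6]
force: [0.4, -0.3, 0.6]
grip_width: 0.0792
grasp_force: 0.0
```

Call:
drive_tool(
  rows=[0,0,0,0,0,0,1,0,0,-0.02,0,0,0,1,0,0,-0.04,0,0,0,1,0,0,-0.04,0,0,0,1,0,0,0,0,0,0,1],
)

```text
time_s: 8.62
tool_pos: [0.5849, -0.0483, 0.363]
tool_rot: [179.5, 0.1, 91.6]
force: [0.4, 0.2, -0.3]
grip_width: 0.087
grasp_force: 0.0
```

```bash
python3 - <<'E'
from h import *
o=get_obs(); print(o["tool_pos"],o["tool_rot"],o["grip_width"])
plan([(.5105,.3435,.32,91.7)],1,mv=.058)
E
```

```text
[ 0.58490666 -0.04826032  0.36300997] [1.79459130e+02 9.82838162e-02 9.16161543e+01] 0.08695846911338487
[0.056,-0.009,0.006,0.001,0.0,0.0,1,0.057,-0.009,0.006,0.002,0.0,0.0,1,0.056,-0.009,0.006,0.001,0.001,-0.001,1,0.056,-0.009,0.006,0.001,0.0,0.0,1,0.056,-0.009,0.006,0.002,0.0,0.0,1]
[0.057,-0.009,0.006,0.001,0.0,0.0,1,0.056,-0.009,0.006,0.001,0.001,0.0,1]
```

Call:
drive_tool(
  rows=[0.05,-0.008,0.003,0.001,0,0,1,0.057,-0.009,0.005,0.001,0,0,1,0.056,-0.009,0.006,0.001,0,0,1,0.056,-0.009,0.006,0,0,0,1,0.056,-0.009,0.006,0,0,0,1],
)

```text
time_s: 9.25
tool_pos: [0.5312, 0.2264, 0.3318]
tool_rot: [-179.9, 0.0, 91.6]
force: [1.0, 0.2, -0.2]
grip_width: 0.0873
grasp_force: 0.0
```

Call:
drive_tool(
  rows=[0.057,-0.009,0.006,0,0,0,1,0.056,-0.009,0.006,0,0,0,1,0.006,-0.001,0.005,0,0,0,1,0,0,0,0,0,0,1],
)

```text
time_s: 9.75
tool_pos: [0.5091, 0.3433, 0.3141]
tool_rot: [-179.8, 0.1, 91.7]
force: [0.1, -0.2, -0.0]
grip_width: 0.0871
grasp_force: 0.0
```

```bash
python3 - <<'E'
from h import *
o=get_obs(); print(o["tool_pos"],o["tool_rot"],o["grip_width"])
d=cam("wrist"); cv2.imwrite("pics/w3.png",d["color"]); np.savez("w3.npz",**d)
print(proj(d,[(.510,.3435,.123)]))
h=cv2.cvtColor(d["color"],cv2.COLOR_BGR2HSV); 
for c in blobs(d,0,179,0,110,(230,150,400,290),300,40)[:3]: print(cv2.boundingRect(c),wc(d,c,.123)[0])
plan([(.5105,.3435,.30,91.7),(.5105,.3435,.250,91.7)],1,mv=.03)
E
```

```text
[0.50913619 0.34331754 0.31408168] [-1.79813023e+02  6.70520596e-02  9.16824040e+01] 0.08711765176529966
[[322.02912036 244.88984175]]
(294, 220, 57, 52) ((510.0801086425781, 342.8724670410156), 16.02558135986328)
[0.001,0.001,0.014,-0.002,0.002,-0.003,1,0.0,0.0,0.025,0.0,0.0,0.0,1,0.0,0.0,0.025,0.0,0.0,0.0,1]
```

Call:
drive_tool(
  rows=[0,0.001,0.014,-0.002,0.001,0,1,0,0,0.025,0,0,0,1,0,0,0.025,0,0,0,1,0,0,0,0,0,0,1],
)

```text
time_s: 10.3
tool_pos: [0.5105, 0.341, 0.2481]
tool_rot: [-179.8, 0.1, 91.5]
force: [-0.6, 0.0, 1.0]
grip_width: 0.087
grasp_force: 0.0
```

Call:
drive_tool(
  rows=[0,0,0,0,0,0,-1,0,0,0,0,0,0,-1,0,0,0,0,0,0,-1,0,0,0,0,0,0,-1,0,0,0,0,0,0,-1],
)

```text
time_s: 10.92
tool_pos: [0.5104, 0.3435, 0.251]
tool_rot: [180.0, -0.1, 91.6]
force: [-1.2, 0.0, 1.2]
grip_width: 0.0491
grasp_force: 20.0
```

Call:
drive_tool(
  rows=[0,0,0,0,0,0,-1,0,0,0,0,0,0,-1],
)

```text
time_s: 11.18
tool_pos: [0.5104, 0.3435, 0.251]
tool_rot: [-180.0, -0.1, 91.6]
force: [-2.1, -1.0, 3.4]
grip_width: 0.0495
grasp_force: 20.0
```

```bash
python3 - <<'E'
from h import *
o=get_obs(); print(o["tool_pos"],o["tool_rot"],o["grip_width"])
P=plan([(.5105,.3435,.34,91.6)],-1,mv=.03)
P=plan([(.4945,.0575,.34,91.6)],-1,mv=.048,P=P)
E
```

```text
[0.51037718 0.34351634 0.25095095] [-1.79997152e+02 -5.70000455e-02  9.16149198e+01] 0.049461473157883816
[0.0,0.0,-0.03,0.0,0.0,0.0,-1,0.0,0.0,-0.029,0.0,-0.001,0.0,-1,0.0,0.0,-0.03,0.0,0.0,0.0,-1]
[-0.048,-0.004,0.0,0.0,0.0,0.0,-1,-0.047,-0.004,0.0,0.0,0.0,0.0,-1,-0.048,-0.004,0.0,0.0,0.0,0.0,-1,-0.047,-0.004,0.0,0.0,0.0,0.0,-1,-0.048,-0.004,0.0,0.0,0.0,0.0,-1]
[-0.047,-0.004,0.0,0.0,0.0,0.0,-1]
```

Call:
drive_tool(
  rows=[0,0,-0.02,0,0,0,-1,0,0,-0.03,0,0,0,-1,0,0,-0.03,0,0,0,-1,0,0,-0.01,0,0,0,-1],
)

```text
time_s: 11.68
tool_pos: [0.5109, 0.3437, 0.3434]
tool_rot: [179.8, -0.2, 91.6]
force: [-0.9, -0.1, -2.7]
grip_width: 0.0497
grasp_force: 20.0
```

Call:
drive_tool(
  rows=[-0.035,-0.003,0,0,0,0,-1,-0.048,-0.004,0,0,0,0,-1,-0.048,-0.004,0,0,0,0,-1,-0.048,-0.004,0,0,0,0,-1,-0.046,-0.004,0,0,0,0,-1],
)

```text
time_s: 12.3
tool_pos: [0.4973, 0.1159, 0.34]
tool_rot: [-180.0, -0.0, 91.6]
force: [1.1, -0.2, -2.8]
grip_width: 0.0495
grasp_force: 20.0
```

Call:
drive_tool(
  rows=[-0.04,-0.003,0,0,0,0,-1,-0.02,-0.002,0,0,0,0,-1,0,0,0,0,0,0,-1],
)

```text
time_s: 12.68
tool_pos: [0.4942, 0.0559, 0.3399]
tool_rot: [-179.9, -0.0, 91.4]
force: [0.3, -0.7, -2.5]
grip_width: 0.0497
grasp_force: 20.0
```

```bash
python3 - <<'E'
from h import *
o=get_obs(); print(o["tool_pos"],o["tool_rot"],o["grip_width"],o["qpos"])
P=plan([(.4945,.0575,.275,91.6),(.4945,.0575,.262,91.6)],-1,mv=.03)
E
```

```text
[0.4942378  0.05588163 0.33993818] [-1.79944590e+02 -7.65072714e-03  9.13895356e+01] 0.049693498451508666 [ 29.77488375   4.7213407  -40.66124577 108.02756947   3.28727834
  68.47321429 -10.61081779]
[0.001,0.0,0.022,0.0,0.0,-0.001,-1,0.0,0.0,0.021,-0.001,0.0,-0.001,-1,0.001,0.0,0.022,0.0,0.0,-0.002,-1,0.0,0.0,0.013,0.0,0.0,0.0,-1]
```

Call:
drive_tool(
  rows=[0,0,0.025,0,0,0,-1,0,0,0.028,0,0,0,-1,0,0,0.018,0,0,0,-1,0,0,0.007,0,0,0,-1,0,0,0,0,0,0,-1],
)

```text
time_s: 13.3
tool_pos: [0.4946, 0.0582, 0.2624]
tool_rot: [-180.0, -0.1, 91.6]
force: [-0.3, -0.3, -1.8]
grip_width: 0.0496
grasp_force: 20.0
```

Call:
drive_tool(
  rows=[0,0,0,0,0,0,-1,0,0,0.001,0,0,0,-1,0,0,0,0,0,0,-1],
)

```text
time_s: 13.68
tool_pos: [0.4946, 0.0577, 0.2618]
tool_rot: [180.0, -0.0, 91.6]
force: [0.4, 0.2, -3.1]
grip_width: 0.0493
grasp_force: 20.0
```

Call:
drive_tool(
  rows=[0,0,0.001,0,0,0,-1,0,0,0.001,0,0,0,-1,0,0,0,0,0,0,-1],
)

```text
time_s: 14.05
tool_pos: [0.4946, 0.0578, 0.2599]
tool_rot: [180.0, -0.0, 91.6]
force: [-1.8, -0.3, 3.1]
grip_width: 0.0493
grasp_force: 20.0
```

Call:
drive_tool(
  rows=[0,0,0,0,0,0,0.3,0,0,0,0,0,0,1,0,0,0,0,0,0,1,0,0,0,0,0,0,1,0,0,0,0,0,0,1],
)

```text
time_s: 14.68
tool_pos: [0.4945, 0.0578, 0.2594]
tool_rot: [180.0, -0.1, 91.6]
force: [-0.4, -0.3, -0.5]
grip_width: 0.0844
grasp_force: 0.0
```

Call:
drive_tool(
  rows=[0,0,-0.02,0,0,0,1,0,0,-0.04,0,0,0,1,0,0,-0.04,0,0,0,1,0,0,-0.02,0,0,0,1,0,0,0,0,0,0,1],
)

```text
time_s: 15.3
tool_pos: [0.495, 0.0579, 0.3809]
tool_rot: [179.8, -0.0, 91.6]
force: [-0.1, 1.0, -0.1]
grip_width: 0.087
grasp_force: 0.0
```

```bash
python3 - <<'E'
from h import *
o=get_obs(); print(o["tool_pos"],o["tool_rot"],o["grip_width"],o["qpos"])
P=plan([(.567,.311,.34,136)],1,mv=.058)
E
```

```text
[0.49498262 0.05786388 0.38088206] [ 1.79804188e+02 -2.61149959e-02  9.15931706e+01] 0.08703761935525246 [ 30.50333638   2.58496046 -40.89916802 104.9509673    1.77460142
  72.90472236  -9.28981575]
[0.05,0.016,0.008,0.001,0.0,-0.155,1,0.047,0.023,0.008,0.0,0.0,-0.155,1,0.043,0.031,0.009,0.001,0.001,-0.155,1,0.038,0.036,0.008,0.001,0.0,-0.155,1,0.032,0.042,0.008,0.0,0.0,-0.155,1]
```

Call:
drive_tool(
  rows=[0.05,0.016,0.008,0.001,0,-0.155,1,0.047,0.023,0.008,0,0,-0.155,1,0.043,0.031,0.008,0.001,0,-0.155,1,0.038,0.036,0.008,0.001,0,-0.155,1,0.032,0.042,0.008,0,0,-0.155,1],
)

```text
time_s: 15.92
tool_pos: [0.5662, 0.312, 0.3372]
tool_rot: [-179.8, -0.2, 136.3]
force: [-0.4, 0.1, 1.0]
grip_width: 0.0869
grasp_force: 0.0
```

Call:
drive_tool(
  rows=[0,0,0,0,0,0,1,0,0,0,0,0,0,1],
)

```text
time_s: 16.18
tool_pos: [0.5657, 0.3104, 0.3378]
tool_rot: [-179.7, -0.2, 136.0]
force: [0.1, -0.2, -0.7]
grip_width: 0.0869
grasp_force: 0.0
```

```bash
python3 - <<'E'
from h import *
o=get_obs(); print(o["tool_pos"],o["tool_rot"],o["qpos"])
d=cam("wrist"); cv2.imwrite("pics/w4.png",d["color"]); np.savez("w4.npz",**d)
print(proj(d,[(.567,.311,.056)]))
t=cam("top"); cv2.imwrite("pics/t4.png",t["color"][130:245,170:400]); np.savez("t4.npz",**t)
E
```

```text
[0.56567745 0.31041528 0.33777447] [-1.79735766e+02 -1.61537830e-01  1.36002130e+02] [  6.48919482  28.28851541 -50.46493759  87.29613213  22.07127472
  75.20532168  -0.38227403]
[[323.59233692 200.83901278]]
```

View pics/w4.png

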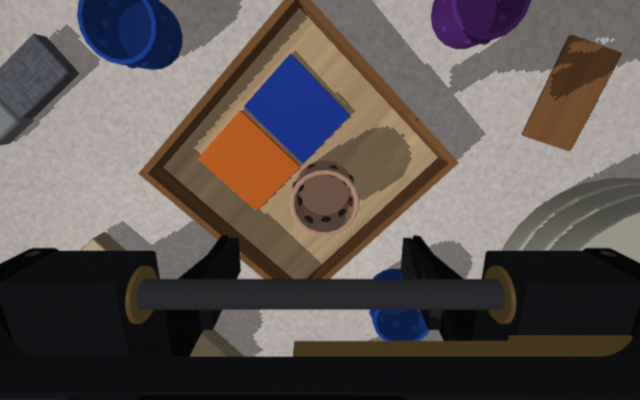

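The view shows the pink beaker with carved ovals, rim centre (325,203), alone behind the empty tiles. The blue tile is centred near (298,108), the orange near (250,160).

```bash
python3 - <<'E'
from h import *
np.set_printoptions(precision=1,suppress=True)
d=dict(np.load("w4.npz"))
print(ray(d,[(325.5,203)],.056)*1000, "tile pts", ray(d,[(302,163)],.011)*1000)
for n,lo,hi in (("b",105,125),("o",3,14)):
    c=blobs(d,lo,hi,150,30,(190,45,355,215))[0]; r=wc(d,c,.011)[1]; print(n,r)
    # origin is 11 toward +x(crate) from the tile centre
    print(np.array(r[0])+11*np.array([np.cos(.03),np.sin(.03)]))
P=plan([(.5655,.3105,.26,136),(.5655,.3105,.202,136)],1,mv=.035)
E
```

```text
[[569.4 310.8]] tile pts [[536.2 312.9]]
b ((499.3941955566406, 343.1278991699219), (72.60601043701172, 60.753746032714844), 1.5632294416427612)
[510.4 343.5]
o ((501.01251220703125, 277.340087890625), (73.95856475830078, 62.6794548034668), 1.3735002279281616)
[512.  277.7]
[0.0,0.0,0.026,-0.001,0.0,-0.001,1,0.001,0.0,0.027,-0.001,-0.001,0.0,1,0.0,0.001,0.026,-0.001,0.0,-0.001,1,0.0,0.0,0.029,0.0,0.0,0.0,1,0.0,0.0,0.029,0.0,0.0,0.0,1]
```

```bash
python3 - <<'E'
from h import *
P=plan([(.5685,.311,.26,136),(.5685,.311,.200,136)],.75,mv=.035)
E
```

```text
[0.0,0.001,0.026,-0.001,0.0,-0.001,0.75,0.0,0.001,0.027,-0.001,-0.001,0.0,0.75,0.0,0.001,0.026,-0.001,0.0,-0.001,0.75,0.0,0.0,0.03,0.0,0.0,0.0,0.75,0.0,0.0,0.03,0.0,0.0,0.0,0.75]
```

Call:
drive_tool(
  rows=[-0.001,0.001,0.026,-0.001,0,0,0.75,0,0.001,0.027,-0.001,-0.001,0,0.75,0,0,0.026,0,0,0,0.75,0,0,0,0,0,0,0.75],
)

```text
time_s: 16.77
tool_pos: [0.5678, 0.3092, 0.2589]
tool_rot: [-179.8, -0.0, 135.9]
force: [-0.4, -0.5, 0.6]
grip_width: 0.0763
grasp_force: 0.0
```

Call:
drive_tool(
  rows=[0,0,0.025,0,0,0,0.75,0,0,0.024,0,0,0,0.75,0,0,0.01,0,0,0,0.75,0,0,0,0,0,0,0.75],
)

```text
time_s: 17.27
tool_pos: [0.5678, 0.3113, 0.201]
tool_rot: [-179.9, -0.1, 136.0]
force: [-0.3, -0.4, 0.6]
grip_width: 0.0763
grasp_force: 0.0
```

Call:
drive_tool(
  rows=[0,0,0,0,0,0,-1,0,0,0,0,0,0,-1,0,0,0,0,0,0,-1,0,0,0,0,0,0,-1,0,0,0,0,0,0,-1],
  grip_force=15,
)

```text
time_s: 17.9
tool_pos: [0.5681, 0.3118, 0.2022]
tool_rot: [180.0, -0.0, 136.0]
force: [-0.2, -0.9, 5.3]
grip_width: 0.0576
grasp_force: 15.0
```

```bash
python3 - <<'E'
from h import *
P=plan([(.568,.312,.37,136)],-1,mv=.042)
P=plan([(.60,.02,.37,110),(.5155,-.312,.35,80)],-1,mv=.052,P=P)
P=plan([(.5155,-.312,.257,80)],-1,mv=.03,P=P)
E
```

```text
[0.0,0.0,-0.042,0.0,0.0,0.0,-1,0.0,0.0,-0.042,0.0,0.0,0.0,-1,0.0,0.0,-0.042,0.001,0.0,0.0,-1,0.0,0.0,-0.042,0.0,0.0,0.0,-1]
[-0.038,-0.031,0.0,0.0,0.0,0.076,-1,-0.039,-0.029,0.0,0.0,0.0,0.075,-1,-0.042,-0.025,0.0,0.0,0.0,0.076,-1,-0.044,-0.022,0.0,0.0,0.0,0.076,-1,-0.045,-0.018,0.0,0.0,0.0,0.075,-1]
[-0.047,-0.016,0.0,0.0,0.0,0.076,-1,-0.04,-0.028,0.003,0.0,0.0,0.075,-1,-0.043,-0.024,0.003,0.0,0.0,0.075,-1,-0.044,-0.021,0.003,0.0,0.0,0.074,-1,-0.045,-0.018,0.003,0.0,0.0,0.075,-1]
[-0.047,-0.014,0.002,0.0,0.0,0.075,-1,-0.048,-0.011,0.003,0.0,0.0,0.075,-1,-0.048,-0.008,0.003,-0.001,0.0,0.075,-1]
[0.0,0.0,0.023,0.0,0.0,0.0,-1,0.0,0.0,0.024,0.0,0.0,0.0,-1,0.0,0.0,0.023,0.0,0.0,0.0,-1,0.0,0.0,0.023,0.0,0.0,0.0,-1]
```

Call:
drive_tool(
  rows=[0,0,-0.03,0,0,0,-1,0,0,-0.042,0,0,0,-1,0,0,-0.042,0,0,0,-1,0,0,-0.042,0,0,0,-1,0,0,-0.012,0,0,0,-1],
)

```text
time_s: 18.52
tool_pos: [0.5682, 0.3121, 0.3719]
tool_rot: [179.8, 0.0, 136.0]
force: [0.6, -0.5, -2.2]
grip_width: 0.0577
grasp_force: 15.0
```

Call:
drive_tool(
  rows=[-0.038,-0.031,0,0,0,0.076,-1,-0.039,-0.029,0,0,0,0.075,-1,-0.042,-0.025,0,0,0,0.076,-1,-0.044,-0.022,0,0,0,0.076,-1,-0.045,-0.018,0,0,0,0.075,-1],
)

```text
time_s: 19.15
tool_pos: [0.5946, 0.0667, 0.3675]
tool_rot: [-179.8, -0.1, 114.2]
force: [0.6, -0.8, -2.1]
grip_width: 0.0579
grasp_force: 15.0
```

Call:
drive_tool(
  rows=[-0.047,-0.016,0,0,0,0.076,-1,-0.04,-0.028,0.003,0,0,0.075,-1,-0.043,-0.024,0.003,0,0,0.075,-1,-0.044,-0.021,0.003,0,0,0.074,-1,-0.045,-0.018,0.003,0,0,0.075,-1],
)

```text
time_s: 19.77
tool_pos: [0.5504, -0.1716, 0.3553]
tool_rot: [-179.8, -0.1, 92.7]
force: [0.0, -0.4, -0.9]
grip_width: 0.0574
grasp_force: 15.0
```

Call:
drive_tool(
  rows=[-0.047,-0.014,0.002,0,0,0.075,-1,-0.048,-0.011,0.003,0,0,0.075,-1,-0.048,-0.008,0.003,0,0,0.075,-1,0,0,0,0,0,0,-1,0,0,0,0,0,0,-1],
)

```text
time_s: 20.4
tool_pos: [0.5147, -0.3116, 0.3476]
tool_rot: [-179.8, -0.1, 80.0]
force: [-0.3, 1.5, -0.8]
grip_width: 0.0576
grasp_force: 15.0
```

```bash
python3 - <<'E'
from h import *
o=get_obs(); print(o["tool_pos"],o["tool_rot"],o["grasp_force"])
d=cam("wrist"); cv2.imwrite("pics/w5.png",d["color"])
print(proj(d,[(.5155,-.312,.055)]))
P=plan([(.5155,-.312,.28,80),(.5155,-.312,.254,80)],-1,mv=.035)
E
```

```text
[ 0.51473895 -0.31162175  0.34758546] [-1.79838878e+02 -1.40890460e-01  7.99916549e+01] 14.974987997775315
[[321.29894268 197.19465819]]
[-0.001,0.0,0.034,-0.001,-0.001,0.001,-1,0.0,0.001,0.034,-0.001,-0.001,0.001,-1,0.0,0.0,0.026,0.0,0.0,0.0,-1]
```

View pics/w5.png

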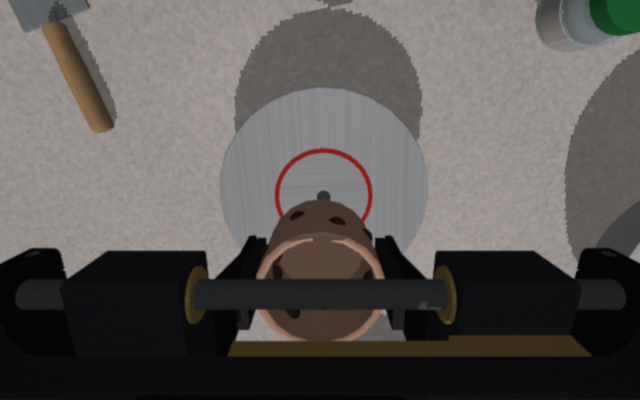

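The beaker is held over the wheel. The centre dot is at (323,197) against a prediction of (321,197), so the alignment is good.

Call:
drive_tool(
  rows=[0,0.001,0.034,-0.001,-0.001,0,-1,0,0,0.034,-0.001,-0.001,0,-1,0,0,0.018,0,0,0,-1,0,0,0.006,0,0,0,-1,0,0,0,0,0,0,-1],
)

```text
time_s: 21.08
tool_pos: [0.5164, -0.3121, 0.2577]
tool_rot: [179.9, 0.1, 80.0]
force: [-0.4, 0.1, -0.7]
grip_width: 0.0573
grasp_force: 15.0
```

Call:
drive_tool(
  rows=[0,0,0.001,0,0,0,-1,0,0,0,0,0,0,-1],
)

```text
time_s: 21.32
tool_pos: [0.5162, -0.3126, 0.257]
tool_rot: [179.9, 0.1, 80.0]
force: [-0.8, -0.6, -0.5]
grip_width: 0.0575
grasp_force: 15.0
```

Call:
drive_tool(
  rows=[0,0,0.003,0,0,0,-1,0,0,0.001,0,0,0,-1,0,0,0,0,0,0,-1],
)

```text
time_s: 21.7
tool_pos: [0.5159, -0.3124, 0.252]
tool_rot: [179.9, 0.1, 80.0]
force: [0.2, -0.2, -1.4]
grip_width: 0.0576
grasp_force: 15.0
```

Call:
drive_tool(
  rows=[0,0,0.001,0,0,0,-1,0,0,0,0,0,0,-1],
)

```text
time_s: 21.95
tool_pos: [0.516, -0.3124, 0.2512]
tool_rot: [179.9, 0.1, 80.0]
force: [-0.4, -0.3, -1.5]
grip_width: 0.0574
grasp_force: 15.0
```

Call:
drive_tool(
  rows=[0,0,0.001,0,0,0,-1,0,0,0,0,0,0,-1,0,0,0,0,0,0,0,0,0,0,0,0,0,0.5,0,0,0,0,0,0,1],
)

```text
time_s: 22.58
tool_pos: [0.516, -0.3124, 0.2501]
tool_rot: [179.9, 0.1, 80.0]
force: [1.0, -0.3, -0.8]
grip_width: 0.0688
grasp_force: 0.0
```

Call:
drive_tool(
  rows=[0,0,0,0,0,0,1,0,0,0,0,0,0,1,0,0,0,0,0,0,1],
)

```text
time_s: 22.95
tool_pos: [0.5159, -0.3124, 0.25]
tool_rot: [179.9, 0.1, 80.0]
force: [-0.1, -0.2, 0.6]
grip_width: 0.0863
grasp_force: 0.0
```

Call:
drive_tool(
  rows=[0,0,-0.02,0,0,0,1,0,0,-0.04,0,0,0,1,0,0,-0.04,0,0,0,1,0,0,-0.02,0,0,0,1,0,0,0,0,0,0,1],
)

```text
time_s: 23.58
tool_pos: [0.5163, -0.3122, 0.3721]
tool_rot: [179.7, 0.2, 80.0]
force: [0.6, -0.6, -0.6]
grip_width: 0.0872
grasp_force: 0.0
```

```bash
python3 - <<'E'
from h import *
o=get_obs(); print(o["tool_pos"],o["tool_rot"],o["grip_width"])
d=cam("wrist"); t=cam("top"); s=cam("scene")
a=cv2.resize(s["color"][120:290,110:460],None,fx=2.2,fy=2.2,interpolation=cv2.INTER_CUBIC)
cv2.imwrite("pics/s6.png",a)
P=plan([(.4,-.12,.37,91.6),(.4945,.0577,.37,91.6)],1,mv=.055)
P=plan([(.5155,-.2,.37,90),(.4945,.0577,.37,91.6)],1,mv=.058)
E
```

```text
[ 0.51626314 -0.31219539  0.37205966] [179.74884965   0.18060114  79.97553319] 0.08716393797730876
[0.034,-0.029,0.0,0.0,0.0,-0.041,1,0.035,-0.028,-0.001,-0.001,0.0,-0.04,1,0.036,-0.027,0.0,0.0,0.0,-0.041,1,0.037,-0.025,0.0,0.0,0.0,-0.04,1,0.038,-0.024,-0.001,-0.001,0.0,-0.041,1]
[0.044,0.025,0.0,0.0,0.0,0.0,1,0.044,0.025,0.0,0.0,0.0,0.0,1,0.043,0.025,0.0,0.0,0.0,0.0,1,0.044,0.025,0.0,0.0,0.0,0.0,1]
[0.055,-0.01,-0.001,-0.001,0.0,-0.088,1,0.056,-0.004,-0.001,-0.001,0.0,-0.087,1,0.052,-0.004,0.0,0.0,0.0,-0.006,1,0.051,-0.004,0.0,0.0,0.0,-0.005,1,0.052,-0.004,0.0,0.0,0.0,-0.006,1]
[0.051,-0.003,0.0,0.0,0.0,-0.005,1,0.052,-0.004,0.0,0.0,0.0,-0.006,1]
```

View pics/s6.png

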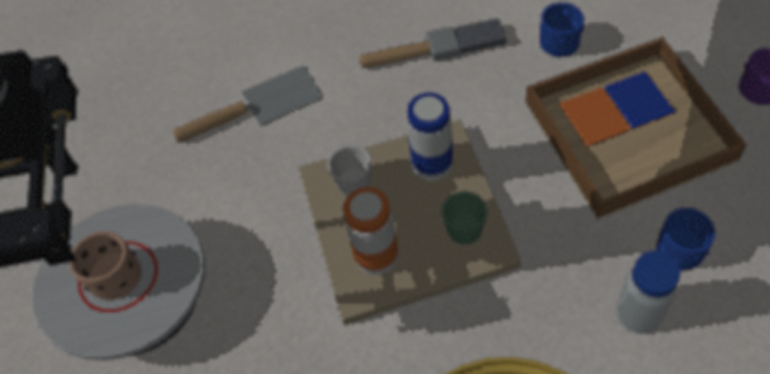

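The beaker stands inside the red ring (crop 105,265). Both jars stand on the shelf, at (430,135) and (370,230), clear of the cups, and the tiles are empty.

Call:
drive_tool(
  rows=[0.055,-0.01,0,-0.001,0,-0.088,1,0.056,-0.004,0,-0.001,0,-0.087,1,0.052,-0.004,0,0,0,-0.006,1,0.051,-0.004,0,0,0,-0.005,1,0.052,-0.004,0,0,0,-0.006,1],
)

```text
time_s: 24.35
tool_pos: [0.5027, -0.0438, 0.368]
tool_rot: [180.0, 0.1, 91.0]
force: [0.7, 0.2, 0.7]
grip_width: 0.087
grasp_force: 0.0
```

Call:
drive_tool(
  rows=[0.051,-0.003,0,0,0,-0.005,1,0.052,-0.004,0,0,0,-0.006,1,0,0,0,0,0,0,1,0,0,0,0,0,0,1],
)

```text
time_s: 24.85
tool_pos: [0.4943, 0.057, 0.3682]
tool_rot: [180.0, 0.1, 91.6]
force: [-0.4, -0.3, -0.4]
grip_width: 0.0867
grasp_force: 0.0
```

```bash
python3 - <<'E'
from h import *
np.set_printoptions(precision=1,suppress=True)
s=cam("scene"); t=cam("top"); d=cam("wrist"); o=get_obs(); print(o["tool_pos"],o["tool_rot"])
print("expect rim at",proj(s,[(.5155,-.312,.105)]),"seen ~(155,234)")
h=cv2.cvtColor(t["color"],cv2.COLOR_BGR2HSV)
for c in blobs(t,3,16,70,30,(430,150,510,235))[:2]: print("top",cv2.boundingRect(c),wc(t,c,.105)[0])
for c in blobs(d,0,179,0,110,(230,150,400,290),300,40)[:3]: print("jar",cv2.boundingRect(c),wc(d,c,.132)[0])
P=plan([(.4945,.0577,.31,91.6),(.4945,.0577,.260,91.6)],1,mv=.04)
E
```

```text
[0.5 0.1 0.4] [179.9   0.1  91.5]
expect rim at [[155.  235.5]] seen ~(155,234)
top (460, 178, 29, 27) ((511.7790222167969, -306.96893310546875), 34.904945373535156)
jar (230, 150, 39, 129) ((448.14923095703125, 54.68075942993164), 48.8095703125)
jar (297, 194, 45, 43) ((494.3708801269531, 57.30033874511719), 15.978653907775879)
[0.001,0.0,0.029,0.001,0.001,-0.001,1,0.001,0.0,0.03,0.001,0.001,-0.002,1,0.0,0.0,0.025,0.0,0.0,0.0,1,0.0,0.0,0.025,0.0,0.0,0.0,1]
```

Call:
drive_tool(
  rows=[0,0,0.03,0,0,0,1,0,0,0.03,0,0,0,1,0,0,0.03,0,0,0,1,0,0,0.018,0,0,0,1,0,0,0,0,0,0,1],
)

```text
time_s: 25.62
tool_pos: [0.4945, 0.0567, 0.2603]
tool_rot: [180.0, 0.1, 91.6]
force: [-0.0, 0.4, 0.3]
grip_width: 0.0873
grasp_force: 0.0
```

Call:
drive_tool(
  rows=[0,0,0,0,0,0,-1,0,0,0,0,0,0,-1,0,0,0,0,0,0,-1,0,0,0,0,0,0,-1,0,0,0,0,0,0,-1],
  grip_force=20,
)

```text
time_s: 26.25
tool_pos: [0.4947, 0.0575, 0.2616]
tool_rot: [179.9, 0.1, 91.6]
force: [-1.3, -1.1, 1.3]
grip_width: 0.0495
grasp_force: 19.9
```

Call:
drive_tool(
  rows=[0,0,0,0,0,0,-1,0,0,0,0,0,0,-1],
)

```text
time_s: 26.5
tool_pos: [0.4948, 0.0574, 0.2616]
tool_rot: [179.9, 0.1, 91.6]
force: [-2.6, -0.7, 4.0]
grip_width: 0.0497
grasp_force: 19.9
```

```bash
python3 - <<'E'
from h import *
o=get_obs(); print(o["tool_pos"],o["tool_rot"])
P=plan([(.4945,.0577,.345,91.6)],-1,mv=.03)
P=plan([(.5104,.3435,.34,91.6)],-1,mv=.048,P=P)
P=plan([(.5104,.3435,.256,91.6)],-1,mv=.03,P=P)
E
```

```text
[0.49479566 0.05744077 0.26155143] [1.79857720e+02 1.24381190e-01 9.16061785e+01]
[0.0,0.0,-0.028,0.001,0.001,0.0,-1,0.0,0.0,-0.028,0.001,0.0,0.0,-1,0.0,0.0,-0.027,0.0,0.001,0.0,-1]
[0.048,0.004,0.001,0.0,0.0,0.0,-1,0.047,0.004,0.001,0.0,0.0,0.0,-1,0.048,0.004,0.0,0.0,0.0,0.0,-1,0.047,0.004,0.001,0.0,0.0,0.0,-1,0.048,0.004,0.001,0.0,0.0,0.0,-1]
[0.047,0.004,0.001,0.0,0.0,0.0,-1]
[0.0,0.0,0.028,0.0,0.0,0.0,-1,0.0,0.0,0.028,0.0,0.0,0.0,-1,0.0,0.0,0.028,0.0,0.0,0.0,-1]
```

Call:
drive_tool(
  rows=[0,0,-0.02,0,0,0,-1,0,0,-0.028,0.001,0.001,0,-1,0,0,-0.027,0.001,0.001,0,-1,0,0,-0.009,0,0,0,-1],
)

```text
time_s: 27.0
tool_pos: [0.4951, 0.0576, 0.3463]
tool_rot: [179.8, 0.0, 91.6]
force: [0.5, 0.6, -2.0]
grip_width: 0.0498
grasp_force: 19.9
```

Call:
drive_tool(
  rows=[0.036,0.003,0.001,0,0,0,-1,0.047,0.004,0.001,0,0,0,-1,0.048,0.004,0,0,0,0,-1,0.047,0.004,0.001,0,0,0,-1,0.047,0.004,0.001,0,0,0,-1],
)

```text
time_s: 27.62
tool_pos: [0.5073, 0.2839, 0.3399]
tool_rot: [-180.0, 0.0, 91.6]
force: [0.3, 0.5, -1.1]
grip_width: 0.0497
grasp_force: 19.9
```

Call:
drive_tool(
  rows=[0.04,0.003,0,0,0,0,-1,0.02,0.002,0,0,0,0,-1,0,0,0,0,0,0,-1,0,0,0,0,0,0,-1],
)

```text
time_s: 28.12
tool_pos: [0.5109, 0.3419, 0.3403]
tool_rot: [-180.0, 0.1, 91.6]
force: [0.2, 0.1, -2.1]
grip_width: 0.0496
grasp_force: 19.9
```

```bash
python3 - <<'E'
from h import *
o=get_obs(); print(o["tool_pos"],o["tool_rot"],o["grasp_force"])
P=plan([(.5104,.3435,.257,91.6)],-1,mv=.03)
E
```

```text
[0.51091666 0.34190201 0.34031068] [-1.79981011e+02  9.52154083e-02  9.15556529e+01] 19.929825660801725
[0.001,0.0,0.028,0.0,0.001,0.0,-1,0.0,0.0,0.028,0.0,0.0,-0.001,-1,0.001,0.0,0.027,0.0,0.001,0.0,-1]
```

Call:
drive_tool(
  rows=[0.001,0,0.028,0,0,0,-1,0,0,0.028,0,0,0,-1,0.001,0,0.02,0,0,0,-1,0,0,0.007,0,0,0,-1,0,0,0,0,0,0,-1],
)

```text
time_s: 28.75
tool_pos: [0.5109, 0.3448, 0.2585]
tool_rot: [180.0, 0.0, 91.6]
force: [-0.4, 0.1, -2.1]
grip_width: 0.0499
grasp_force: 19.9
```

Call:
drive_tool(
  rows=[0,0,0.001,0,0,0,-1,0,0,0,0,0,0,-1],
)

```text
time_s: 29.0
tool_pos: [0.5109, 0.3454, 0.2582]
tool_rot: [179.9, -0.0, 91.6]
force: [-1.3, -0.7, -2.2]
grip_width: 0.0495
grasp_force: 19.9
```

Call:
drive_tool(
  rows=[-0.001,0,0.003,0,0,0,-1,0,0,0.001,0,0,0,-1,0,0,0,0,0,0,-1],
)

```text
time_s: 29.38
tool_pos: [0.5107, 0.344, 0.2532]
tool_rot: [180.0, 0.0, 91.6]
force: [-0.3, -0.6, -2.0]
grip_width: 0.0493
grasp_force: 19.9
```

Call:
drive_tool(
  rows=[0,0,0.001,0,0,0,-1,0,0,0,0,0,0,-1],
)

```text
time_s: 29.62
tool_pos: [0.5107, 0.3442, 0.2527]
tool_rot: [179.9, -0.0, 91.6]
force: [-0.7, -0.3, -1.8]
grip_width: 0.0491
grasp_force: 19.9
```

Down one more millimetre, release, rise, and go over the orange jar.

Call:
drive_tool(
  rows=[0,0,0.001,0,0,0,-1,0,0,0,0,0,0,-1,0,0,0,0,0,0,0.3,0,0,0,0,0,0,1,0,0,0,0,0,0,1],
)

```text
time_s: 30.25
tool_pos: [0.5108, 0.344, 0.2513]
tool_rot: [179.9, -0.0, 91.6]
force: [0.0, -0.3, 0.6]
grip_width: 0.069
grasp_force: 0.0
```

Call:
drive_tool(
  rows=[0,0,0,0,0,0,1,0,0,0,0,0,0,1,0,0,-0.02,0,0,0,1,0,0,-0.04,0,0,0,1,0,0,-0.055,0,0,0,1],
)

```text
time_s: 30.88
tool_pos: [0.5103, 0.3438, 0.3679]
tool_rot: [-180.0, 0.0, 91.6]
force: [1.5, 0.2, 0.8]
grip_width: 0.0869
grasp_force: 0.0
```

```bash
python3 - <<'E'
from h import *
o=get_obs(); print(o["tool_pos"],o["tool_rot"],o["grip_width"])
P=plan([(.5838,-.0485,.37,91.6)],1,mv=.058)
E
```

```text
[0.51031957 0.34382918 0.36793308] [-1.79978473e+02  2.32043480e-02  9.16254065e+01] 0.08689574975754624
[-0.056,0.009,0.0,0.0,0.0,0.0,1,-0.057,0.009,-0.001,0.0,0.0,0.0,1,-0.056,0.009,0.0,0.0,0.0,0.0,1,-0.056,0.009,0.0,0.0,0.0,0.0,1,-0.057,0.009,0.0,0.0,0.0,0.0,1]
[-0.056,0.008,-0.001,0.0,0.0,0.0,1,-0.056,0.009,0.0,0.0,0.0,0.0,1]
```

Call:
drive_tool(
  rows=[-0.056,0.009,0,0,0,0,1,-0.057,0.009,0,0,0,0,1,-0.056,0.009,0,0,0,0,1,-0.056,0.009,0,0,0,0,1,-0.057,0.009,0,0,0,0,1],
)

```text
time_s: 31.5
tool_pos: [0.5636, 0.0621, 0.3683]
tool_rot: [179.8, 0.0, 91.6]
force: [0.6, -0.4, -0.3]
grip_width: 0.0872
grasp_force: 0.0
```

Call:
drive_tool(
  rows=[-0.056,0.008,0,0,0,0,1,-0.056,0.009,0,0,0,0,1,0,0,0,0,0,0,1,0,0,0,0,0,0,1],
)

```text
time_s: 32.0
tool_pos: [0.5837, -0.0474, 0.3676]
tool_rot: [179.9, -0.0, 91.6]
force: [0.2, 0.3, -0.2]
grip_width: 0.0871
grasp_force: 0.0
```

```bash
python3 - <<'E'
from h import *
d=cam("wrist"); o=get_obs(); print(o["tool_pos"],o["tool_rot"])
for c in blobs(d,0,179,0,110,(280,150,370,290),300,40)[:3]: print("jar",cv2.boundingRect(c),wc(d,c,.132)[0])
P=plan([(.5838,-.0485,.32,91.6),(.5838,-.0485,.261,91.6)],1,mv=.04)
E
```

```text
[ 0.58359312 -0.04639984  0.36745295] [ 1.79886539e+02 -3.72479294e-02  9.17183735e+01]
jar (280, 229, 90, 50) ((589.265625, -73.99797821044922), 37.27275466918945)
jar (298, 196, 46, 43) ((584.848388671875, -46.124122619628906), 15.736234664916992)
[-0.001,0.0,0.024,0.001,0.0,0.001,1,-0.001,0.0,0.023,0.001,-0.001,0.001,1,0.0,0.0,0.03,0.0,0.0,0.0,1,0.0,0.0,0.029,0.0,0.0,0.0,1]
```

Call:
drive_tool(
  rows=[0,0.001,0.03,0,0,0,1,0,0,0.03,0,0,0,1,0,0,0.03,0,0,0,1,0,0,0.017,0,0,0,1,0,0,0,0,0,0,1],
)

```text
time_s: 32.67
tool_pos: [0.5844, -0.0469, 0.2588]
tool_rot: [-179.9, -0.0, 91.7]
force: [-0.0, 0.3, 0.0]
grip_width: 0.0868
grasp_force: 0.0
```

Call:
drive_tool(
  rows=[0,0,0,0,0,0,-1,0,0,0,0,0,0,-1,0,0,0,0,0,0,-1,0,0,0,0,0,0,-1,0,0,0,0,0,0,-1],
)

```text
time_s: 33.3
tool_pos: [0.5847, -0.048, 0.2596]
tool_rot: [180.0, 0.0, 91.6]
force: [-0.0, 0.7, 1.3]
grip_width: 0.0493
grasp_force: 20.0
```

Call:
drive_tool(
  rows=[0,0,0,0,0,0,-1,0,0,0,0,0,0,-1],
)

```text
time_s: 33.55
tool_pos: [0.5847, -0.048, 0.2596]
tool_rot: [180.0, 0.0, 91.6]
force: [-1.2, -0.5, 2.2]
grip_width: 0.0491
grasp_force: 20.0
```

```bash
python3 - <<'E'
from h import *
o=get_obs(); print(o["tool_pos"],o["tool_rot"])
P=plan([(.584,-.0475,.345,91.6)],-1,mv=.03)
P=plan([(.512,.276,.345,91.6)],-1,mv=.048,P=P)
E
```

```text
[ 0.58473757 -0.04803883  0.25962985] [1.79950897e+02 7.13303960e-03 9.15993238e+01]
[0.0,0.0,-0.028,0.0,0.0,0.0,-1,0.0,0.0,-0.029,0.001,0.0,0.0,-1,0.001,-0.001,-0.028,0.0,0.0,0.0,-1]
[0.046,-0.009,0.0,0.0,0.0,0.0,-1,0.047,-0.009,0.0,0.0,0.0,0.0,-1,0.046,-0.009,0.0,0.0,0.0,0.0,-1,0.047,-0.009,0.0,0.0,0.0,0.0,-1,0.046,-0.009,0.0,0.0,0.0,0.0,-1]
[0.047,-0.009,0.0,0.0,0.0,0.0,-1,0.046,-0.009,0.0,0.0,0.0,0.0,-1]
```

Call:
drive_tool(
  rows=[0,0,-0.02,0,0,0,-1,0,0,-0.028,0,0,0,-1,0,0,-0.029,0,0,0,-1,0,0,-0.009,0,0,0,-1],
)

```text
time_s: 34.05
tool_pos: [0.5853, -0.0476, 0.3482]
tool_rot: [179.7, 0.0, 91.6]
force: [-0.1, 0.2, -1.7]
grip_width: 0.0493
grasp_force: 20.0
```

Call:
drive_tool(
  rows=[0.036,-0.007,0,0,0,0,-1,0.047,-0.009,0,0,0,0,-1,0.046,-0.009,0,0,0,0,-1,0.047,-0.009,0,0,0,0,-1,0.046,-0.009,0,0,0,0,-1],
)

```text
time_s: 34.67
tool_pos: [0.5347, 0.174, 0.3451]
tool_rot: [180.0, 0.0, 91.6]
force: [0.5, -0.5, -1.7]
grip_width: 0.0488
grasp_force: 20.0
```

Call:
drive_tool(
  rows=[0.046,-0.009,0,0,0,0,-1,0.036,-0.008,0,0,0,0,-1,0.018,-0.004,0,0,0,0,-1,0,0,0,0,0,0,-1,0,0,0,0,0,0,-1],
)

```text
time_s: 35.3
tool_pos: [0.5121, 0.2708, 0.345]
tool_rot: [180.0, 0.1, 91.5]
force: [0.3, -0.1, -1.7]
grip_width: 0.0493
grasp_force: 20.0
```

```bash
python3 - <<'E'
from h import *
o=get_obs(); print(o["tool_pos"],o["tool_rot"],o["grasp_force"])
P=plan([(.5118,.2755,.256,91.6)],-1,mv=.035)
E
```

```text
[0.51213832 0.27081055 0.34497655] [1.79977356e+02 6.80785279e-02 9.15296907e+01] 19.966631189338102
[0.002,0.0,0.03,0.0,0.0,0.0,-1,0.001,0.0,0.029,0.0,0.001,-0.001,-1,0.002,0.0,0.03,0.0,0.0,0.0,-1]
```

Call:
drive_tool(
  rows=[0.002,0,0.03,0,0,0,-1,0.001,0,0.03,0,0,0,-1,0,0,0.022,0,0,0,-1,0,0,0.006,0,0,0,-1,0,0,0,0,0,0,-1],
)

```text
time_s: 35.92
tool_pos: [0.512, 0.2748, 0.2576]
tool_rot: [179.9, -0.0, 91.6]
force: [-0.1, -0.8, -1.2]
grip_width: 0.0492
grasp_force: 20.0
```

Call:
drive_tool(
  rows=[0,0,0.001,0,0,0,-1,0,0,0,0,0,0,-1],
)

```text
time_s: 36.17
tool_pos: [0.5119, 0.2753, 0.2572]
tool_rot: [179.9, -0.0, 91.6]
force: [-0.5, 0.4, -1.7]
grip_width: 0.0491
grasp_force: 20.0
```

Call:
drive_tool(
  rows=[0,0,0.003,0,0,0,-1,0,0,0.002,0,0,0,-1,0,0,0,0,0,0,-1],
)

```text
time_s: 36.55
tool_pos: [0.5116, 0.275, 0.2511]
tool_rot: [180.0, 0.0, 91.6]
force: [-0.7, 0.4, -1.5]
grip_width: 0.0491
grasp_force: 20.0
```

Call:
drive_tool(
  rows=[0,0,0.001,0,0,0,-1,0,0,0,0,0,0,-1],
)

```text
time_s: 36.8
tool_pos: [0.5117, 0.2752, 0.2507]
tool_rot: [179.9, -0.0, 91.6]
force: [-1.1, 0.4, 0.8]
grip_width: 0.0492
grasp_force: 20.0
```

In contact, so I release, rise and back off toward the shelf.

Call:
drive_tool(
  rows=[0,0,0,0,0,0,0.3,0,0,0,0,0,0,1,0,0,0,0,0,0,1,0,0,0,0,0,0,1,0,0,0,0,0,0,1],
)

```text
time_s: 37.42
tool_pos: [0.5117, 0.2751, 0.2504]
tool_rot: [179.9, -0.0, 91.6]
force: [0.9, 0.1, -0.7]
grip_width: 0.0846
grasp_force: 0.0
```

Call:
drive_tool(
  rows=[0,0,-0.02,0,0,0,1,0,0,-0.04,0,0,0,1,0,0,-0.05,0,0,0,1,-0.04,0,-0.03,0,0,0,1,-0.04,0,0,0,0,0,1],
)

```text
time_s: 38.05
tool_pos: [0.5141, 0.1959, 0.3948]
tool_rot: [179.6, -0.1, 91.7]
force: [0.4, -1.0, -1.6]
grip_width: 0.0872
grasp_force: 0.0
```

Call:
drive_tool(
  rows=[0,0,0,0,0,0,1,0,0,0,0,0,0,1,0,0,0,0,0,0,1],
)

```text
time_s: 38.42
tool_pos: [0.5133, 0.1966, 0.3907]
tool_rot: [179.9, -0.1, 91.7]
force: [0.1, -0.6, -0.6]
grip_width: 0.0867
grasp_force: 0.0
```

```bash
python3 - <<'E'
from h import *
np.set_printoptions(precision=1,suppress=True)
d=cam("wrist"); cv2.imwrite("pics/w9.png",d["color"]); s=cam("scene")
w=cv2.resize(d["color"],(400,250)); a=cv2.resize(s["color"][110:290,110:470],(720,360)); 
cv2.imwrite("pics/f.png",np.vstack([np.hstack([w,np.zeros((250,320,3),np.uint8)]),a])[:600,:])
print("expect caps",proj(d,[(.5104,.3435,.123),(.512,.2777,.123)]))
for c in blobs(d,0,179,0,110,(220,0,420,240),300,40)[:6]: print(cv2.boundingRect(c),wc(d,c,.123)[0])
E
```

```text
expect caps [[321.2  -7.9]
 [320.6  96.8]]
(220, 0, 200, 240) ((502.3847961425781, 248.82664489746094), 105.89083099365234)
(299, 75, 44, 45) ((511.9405517578125, 277.34906005859375), 15.692090034484863)
(314, 0, 30, 17) ((515.475830078125, 334.6015319824219), 10.609964370727539)
```

View pics/f.png

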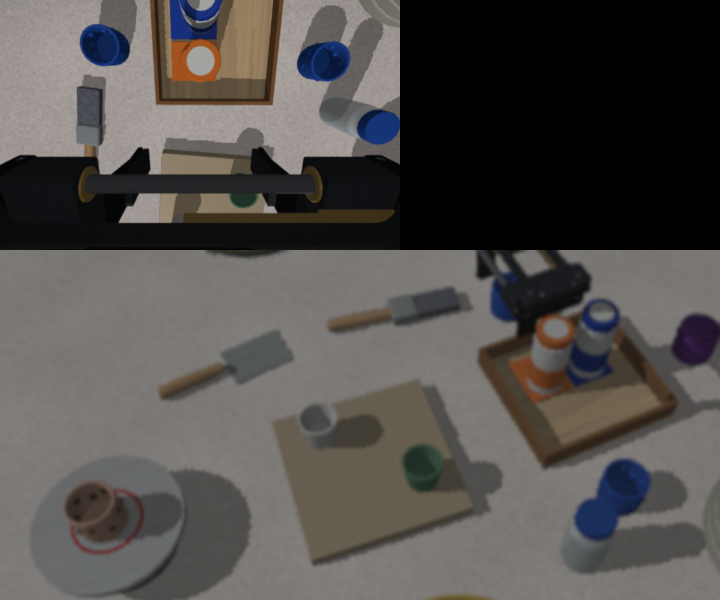

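The picture shows both jars upright on their own tiles (lower view 550,350 and 597,335). The beaker is in the wheel ring (95,510), the cups have not moved, and the gripper is clear. The orange jar measures (511.9, 277.3) against its tile origin at (512, 277.7).

```bash
python3 -c "
from cell import *
print(sign_off())"
```

```text
the job is handed in; nothing more can be done
None
```

I handed the job in after about 38 s of robot time: the beaker stands at the centre of the wheel, each jar is back upright on the tile of its own colour, and the cups have not visibly moved; `sign_off()` returned no verdict.

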